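Clamp a bottle on the shaker tray

ROBOT

A 6-joint arm with a two-finger parallel gripper is mounted at the origin on the work surface. World frame = base frame: x ahead of the robot, y to its left, z up, the work surface at z = 0. Lengths are in m, angles in rad, forces in N, time in s.
With the tool pointing down it reaches from about 0.3 to 0.875 m from the base axis. Payload 6.4 kg.
Tool frame: the origin (TCP) lies midway between the tips of the shut fingers; the grasp point (between the pads) lies 19 mm behind it; x points along the fingers, y is the direction in which the jaws open and shut, and the axes are right-handed (so a half turn about x gives the same grasp; the last joint's range is limited). The gripper opens to 88 mm and grips with 3 to 60 N. Pads are 18 mm wide; open, the fingers measure 123 mm over their backs; the gripper's body (75 mm by 187 mm) begins 45 mm behind the grasp point.
Start: joints at [1.116, 0.181, 1.607, -0, 1.354, -0.206], TCP at [0.142, 0.557, 0.239] pointing down, gripper open.
Joint ranges: [-2.99, 2.99], [-0.89, 2.07], [0.3, 2.58], [-1.14, 4.28], [0, 2.63], [-3.12, 3.12]. Speed limits (rad/s): [2.57, 2.57, 3.01, 3.14, 3.14, 3.14].

INTERFACE

Orientations are given as a unit quaternion [w, x, y, z].
In Python, from plant import r gives the robot as it stands. The module is installed in compiled form; this text tells all that it offers.
- The arm moves only by the shell command python3 -m pendant 'ROWS' [OPENING]. ROWS is text: rows parted by semicolons, each of 6 numbers parted by spaces: the shift along the tool's x, y, z in m, then the turn, a rotation vector about the tool's x, y, z in rad. A call has 1 to 8 rows; each row shifts and turns the commanded pose from where the row before left it, along the tool's axes as they then stand; what a row does not reach is not made up. A row lasts 1/12 s, in which the tool goes at most 41.7 mm and 7.16 degrees, less where a joint would pass 70% of its speed; a pose out of reach is approached as far as the arm can. A call is refused whole if a number of a shift passes 0.0417 or a number of a turn 0.125, either way. A call with a gripper value outside its range is refused whole. OPENING is the closure in counts, from 0 (fully open) to 255 (shut), set as the call begins (- or left out, the last holds). The fingers move at their own pace and stop on an object; the grip force is fixed at half the most. Time passes only in rows, so rows that do not move let the fingers close. It gives the time, the measured TCP pose, the force and the opening at its end, in the units of the state.
- r.observe(): the state, without advancing time (a new reading comes with each control period).
- r.capture(name): name is "scene" or "side" or "wrist"; returns a dict with "pixels" (400x640x3 uint8, red, green, blue), "camera_matrix" (3x3 intrinsics, pixels), "world_from_camera" (4x4, takes a point from camera to world coordinates). Camera axes: x right, y down, z forward; pixel columns grow to the right and rows downward; lengths in m; the calibration is good to about 2 mm. A picture is of the moment at which its call begins. There is no depth.
- r.hand_in(): hands the job in, once; it reports no verdict.
The state is a dict: "time": time; "q": joint angles; "qvel": joint speeds; "tau": joint torques, N m; "ee_pos": TCP position; "tool_rot": TCP orientation; "contact_force": force on the tool from outside, world axes, zero at the start; "moment": the same for the moment, N m; "grip_width": finger opening in m.
Only numpy, scipy, OpenCV 4.12 (cv2) and the standard library are available. Lean on these libraries where they do the work, as an engineer would, in place of code of your own. Each camera call takes 0.05 s, during which the arm holds its last target.

TASK

Get the smaller bottle ready for shaking: slide the loose clamp bar of the shaker tray open, stand the bottle on the tray between the two rubber bars, and push the clamp bar up so that both bars touch the bottle. Then lock the bar with its wing knob: turn it clockwise until it bites (the resistance rises sharply), and give it an eighth of a turn (45 degrees) more from there, no further. Set the bottle down gently, and leave the other things on the bench where they are.

Things in the scene. Friction and masses are not known exactly. Their poses are not given: they have to be found in the camera images.
- shaker: Orbital shaker, fixed to the bench: white case on a grey foot, 306 (x) by 266 (y) by 86 mm high, from x = -163 to +143 mm, dial panel on the -x front; above it a steel tray, 280 (x) by 270 (y) mm. Origin: on the bench under the tray's centre. Two rails, 24 wide and 18 high, run along x on the tray at y = -120 and +120 mm and carry two rubber bars that run along y.
- fixed_bar_mid (a point): Middle of the fixed rubber bar at the tray's rear (110 mm behind the tray's middle), on its centre line, 45 mm above the tray; 18 mm diameter, along the shaker's y, on two aluminium end blocks with bolt heads (tops 60 mm above the tray). Axes as the shaker's.
- clamp_bar (a joint): Position of the clamp bar on its rails, in m: the clear gap between the two rubber bars (0 to 0.140). It grows as the clamp bar slides towards the shaker's -x front, away from the fixed bar. With the knob slack about 2 N slide it; locked it holds over 15 N.
- bar_mid (a point): Middle of the sliding clamp bar (the one with the knob), on its centre line: rubber bar, 18 mm diameter, along the shaker's y, 45 mm above the tray, on two end blocks 32 (x) by 30 (y) mm, tops 60 mm above the tray; 210 mm clear between the blocks. It moves only along the shaker's x.
- knob_grip (a point): Middle of the black wing knob that locks the clamp bar: on its vertical axis, 11 mm below the wing's top. It stands on the bar's end block at the shaker's -y side, 120 mm from the bar's middle; the bar can be slid by it. The wing is 70 mm long (this point's x axis runs along it), 16 thick, 26 high, its underside 12 mm above the block. Its screw presses a foot on the rail.
- clamp_screw (a joint): How far the clamp screw has been turned past its bite, in rad: 0 while the knob is slack, then it grows with the knob as that is turned on clockwise (seen from above). The knob starts 0.5 to 1.8 rad short of the bite. Slack it turns with about 0.05 N m; at the bite the torque jumps to about 0.6 N m (some 0.2 to 0.5 is left in the grip when the turning pauses). It stays where it is left.
- tray_mid (a point): Middle of the tray's upper face, where the bottles stand; axes as the shaker's.
- bottle: The bottle to clamp, the smaller of two of the same make: amber glass with a ribbed blue screw cap, loose, upright, 70 mm diameter, 138 mm high; the cap is 52 mm in diameter (54 over the ribs) and takes the top 25 mm; the neck below it is 40 mm in diameter. About 0.22 to 0.35 kg. Origin: centre of its underside, z up along its axis.
- large_bottle: Bystander: the larger bottle, amber glass, blue screw cap, 86 mm diameter, 181 mm high. Origin: centre of its underside. It stands on the one side of the shaker or the other, the smaller bottle on the opposite side.
- tip_box: Bystander: pipette tip box, green base with clear lid, 122 by 84 by 86 mm. Origin: centre of its underside.
- tube_rack: Bystander: grey tube rack with white tubes, 200 by 78 by 79 mm. Origin: centre of its underside.

How it is judged:
On the way, in this order (a step that is already met when the one before it is completed fails the run):
1. the clamp bar is slid open, the gap between the bars wider than 74 mm (value of joint clamp_bar above 0.074 m), for 0.1 s.
2. the bottle stands on the tray between the two bars, let go (z of bottle in the frame of shaker between 0.102 and 0.11 m and x of bottle in the frame of shaker between 0 and 0.075 m and y of bottle in the frame of shaker between -0.09 and 0.09 m and angle between bottle's own z axis and vertical below 0.1 rad and contact force between bottle and the fingers below 0.5 N), for 0.2 s.
3. the clamp bar is pushed up so that both bars touch the bottle (gap under 71.5 mm), the knob still slack (z of bottle in the frame of shaker between 0.102 and 0.11 m and x of bottle in the frame of shaker between 0.058 and 0.072 m and y of bottle in the frame of shaker between -0.09 and 0.09 m and angle between bottle's own z axis and vertical below 0.1 rad and value of joint clamp_bar below 0.0715 m and value of joint clamp_screw below 0.1 rad), for 0.1 s.
At the end, for the whole second after the job is handed in: The bottle stands upright (within 0.06 rad) and still on the tray between the bars, at most 90 mm off the tray's middle in y; the gap between the bars is 66 to 71.5 mm, so both touch it; the knob stands 0.4 to 1.2 rad past its bite (z of bottle in the frame of shaker between 0.102 and 0.11 m and x of bottle in the frame of shaker between 0.06 and 0.071 m and y of bottle in the frame of shaker between -0.09 and 0.09 m and angle between bottle's own z axis and vertical below 0.06 rad and value of joint clamp_bar between 0.066 and 0.0715 m and value of joint clamp_screw between 0.4 and 1.2 rad and linear speed of bottle below 0.02 m/s).
It fails at once if the large bottle, the tip box or the tube rack is moved by more than 20 mm (distance of any of large_bottle, tip_box, tube_rack from where it was at the start of the episode above 0.02 m).
It fails at once if the bottle is dropped or knocked on the shaker (more than 60 N between them) (contact force between bottle and shaker above 60 N).
It fails at once if the bottle is tipped by more than 30 degrees (angle between bottle's own z axis and vertical above 0.52 rad).
It also fails if it takes over 72 s, if anything falls off the work surface, if the arm or the gripper's body presses on something with over 40 N, if the wrist force passes 120 N, or if a joint passes its speed limit or range.

## Working session

There is one attempt and no reset: what is moved stays moved. The work goes in short steps, Python scripts to look and compute and a shell command to move; the robot and the scene stay as the last step left them, time stands still between calls to the robot, and variables do not carry over. Pictures are saved under pics/ and viewed, and the job is handed in when it is done.

```bash
mkdir -p pics; ls
python3 - <<'E'
from plant import r
import cv2,numpy as np,pickle
s=r.observe()
for k,v in s.items(): print(k,np.round(v,3))
d={}
for n in ("scene","side","wrist"):
    c=r.capture(n); d[n]=c
    cv2.imwrite(f"pics/a_{n}.png",c["pixels"][:,:,::-1])
    print(n,np.round(c["camera_matrix"],1).tolist(),np.round(c["world_from_camera"],3).tolist())
pickle.dump(d,open("a.pkl","wb"))
print(r.observe()["time"])
E
```

```text
pics
time 0.0
q [ 1.116  0.182  1.608  0.     1.354 -0.206]
qvel [-0.    -0.    -0.    -0.002 -0.    -0.002]
tau [-0.0000e+00 -4.3386e+01 -3.4186e+01  7.0000e-02  3.9000e-02 -0.0000e+00]
ee_pos [0.141 0.557 0.238]
tool_rot [ 0.701  0.087  0.702 -0.088]
contact_force [ 0.904  0.313 -0.62 ]
moment [ 0.008 -0.001  0.017]
grip_width 0.088
scene [[447.8, 0.0, 330.9], [0.0, 447.8, 199.5], [0.0, 0.0, 1.0]] [[0.671, 0.609, -0.422, 1.103], [0.741, -0.562, 0.368, -0.456], [-0.013, -0.56, -0.829, 1.166], [0.0, 0.0, 0.0, 1.0]]
side [[435.0, 0.0, 322.8], [0.0, 435.0, 202.5], [0.0, 0.0, 1.0]] [[0.954, -0.152, 0.258, 0.239], [-0.299, -0.549, 0.781, -0.97], [0.023, -0.822, -0.569, 0.826], [0.0, 0.0, 0.0, 1.0]]
wrist [[343.9, 0.0, 317.7], [0.0, 343.9, 207.1], [0.0, 0.0, 1.0]] [[0.245, 0.928, 0.282, 0.069], [0.969, -0.234, -0.072, 0.576], [-0.001, 0.291, -0.957, 0.384], [0.0, 0.0, 0.0, 1.0]]
0.15
```

View pics/a_scene.png

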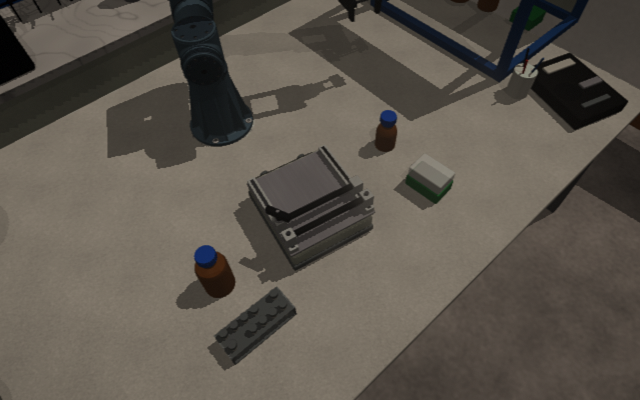

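View pics/a_side.png

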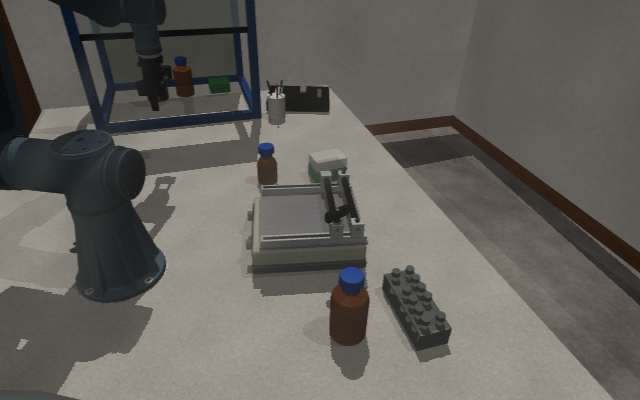

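View pics/a_wrist.png

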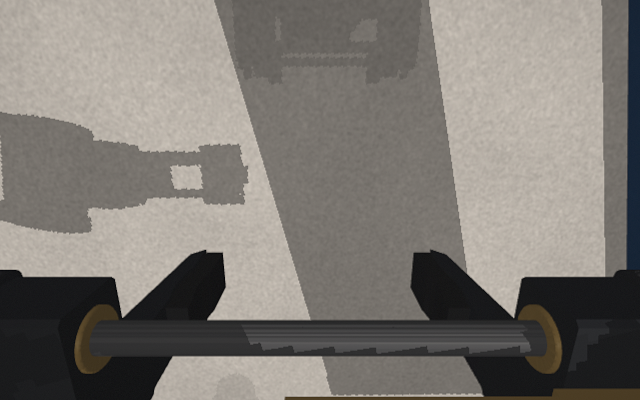

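The small bottle is at about (387,130) in scene and (267,163) in side. The large one is at (214,272) and (349,305). The shaker's bars are at about (320,220) in scene, with the black knob at (275,212). I'll zoom in for features.

Run:
```python
import cv2,pickle
d=pickle.load(open("a.pkl","rb"))
for n,(u0,u1,v0,v1) in {"scene":(235,395,100,275),"side":(235,385,135,275)}.items():
    im=d[n]["pixels"][v0:v1,u0:u1,::-1]
    im=cv2.convertScaleAbs(im,alpha=1.5)
    h,w=im.shape[:2]; f=600/h if 600/h*w<800 else 800/w
    f=int(f)
    im=cv2.resize(im,None,fx=f,fy=f,interpolation=cv2.INTER_CUBIC)
    for k in range(0,u1-u0,20):
        cv2.putText(im,str(u0+k),(k*f,8),0,.35,(0,255,255),1); cv2.line(im,(k*f,0),(k*f,im.shape[0]),(0,255,255),1) if 0 else cv2.circle(im,(k*f,12),2,(0,255,255),-1)
    for k in range(0,v1-v0,20): cv2.putText(im,str(v0+k),(0,k*f+4),0,.35,(0,255,0),1)
    print(im.shape,f); cv2.imwrite(f"pics/b_{n}.png",im)
```

```text
(525, 480, 3) 3
(560, 600, 3) 4
```

View pics/b_scene.png

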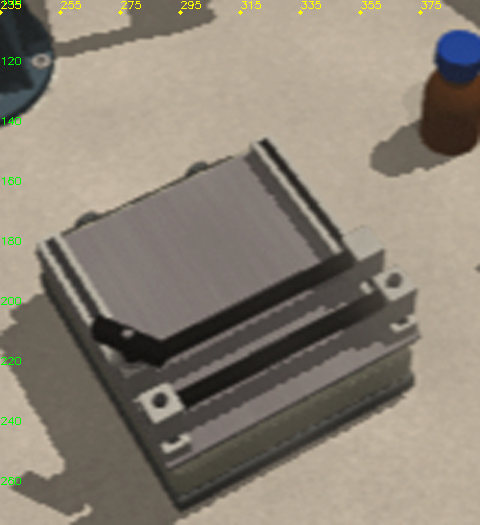

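View pics/b_side.png

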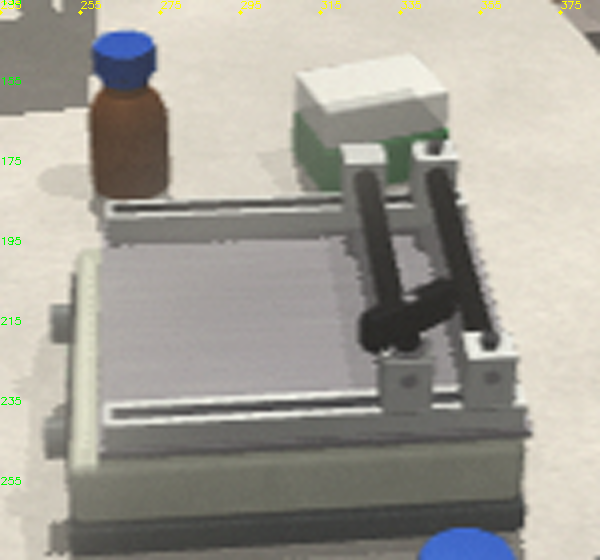

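```bash
cat > h.py <<'E'
import numpy as np,cv2
def ray(c,uv):
    K=c["camera_matrix"];T=c["world_from_camera"]
    d=T[:3,:3]@np.linalg.solve(K,[uv[0],uv[1],1.]); return T[:3,3],d/np.linalg.norm(d)
def onz(c,uv,z):
    o,d=ray(c,uv); return o+d*(z-o[2])/d[2]
def tri(cs,uvs):
    A=np.zeros((3,3));b=np.zeros(3);R=[ray(c,u) for c,u in zip(cs,uvs)]
    for o,d in R:
        P=np.eye(3)-np.outer(d,d);A+=P;b+=P@o
    x=np.linalg.solve(A,b)
    return x,[np.linalg.norm((np.eye(3)-np.outer(d,d))@(x-o))*1e3 for o,d in R]
def proj(c,p):
    T=c["world_from_camera"];q=T[:3,:3].T@(np.asarray(p)-T[:3,3]);q=c["camera_matrix"]@q;return q[:2]/q[2]
def blue(c,box=None):
    h=cv2.cvtColor(c["pixels"],cv2.COLOR_RGB2HSV)
    return cv2.inRange(h,(105,150,50),(125,255,255))
E
python3 - <<'E'
from h import *
import pickle
np.set_printoptions(precision=4,suppress=True)
d=pickle.load(open("a.pkl","rb"));S,D=d["scene"],d["side"]
def T(n,a,b):
    x,e=tri([S,D],[a,b]);print(n,x,np.round(e,1));return x
f1=T("fix -y bolt",(288.3,233.7),(357,220.5))
f2=T("fix +y bolt",(366.7,193.7),(343.5,172))
print("len",np.linalg.norm(f1-f2),"axis yaw",np.degrees(np.arctan2(*(f2-f1)[[1,0]])))
k=T("knob mid",(277.5,211),(338,213))
for c,n in((S,"scene"),(D,"side")):
    m=blue(c);N,l,st,ce=cv2.connectedComponentsWithStats(m)
    for i in range(1,N):
        if st[i][4]>60: print(n,st[i],ce[i])
print("knob ends scene",onz(S,(268,207),.185),onz(S,(289,217),.185)); 
print("knob ends side",onz(D,(328,219),.185),onz(D,(348.7,207.5),.185))
E
```

```text
fix -y bolt [ 0.5982 -0.1633  0.1653] [0.4 0.4]
fix +y bolt [0.6459 0.0724 0.1653] [0.1 0.1]
len 0.24047990075592365 axis yaw 78.56998245045425
knob mid [ 0.5462 -0.1536  0.1957] [3.8 3.8]
scene [528  20  46  35 293] [547.5051  36.4266]
scene [508  49  19  21 129] [517.1783  59.1318]
scene [381 110  15  12 142] [388.1056 115.8592]
scene [195 246  21  18 300] [204.68 254.49]
side [175  57  11   8  66] [179.1818  60.197 ]
side [241  77  11  24 103] [245.8835  88.1553]
side [259 143  14   7  72] [265.5694 145.8889]
side [340 267  24  17 318] [351.5031 275.1038]
knob ends scene [ 0.51   -0.1578  0.185 ] [ 0.5713 -0.1368  0.185 ]
knob ends side [ 0.5207 -0.1618  0.185 ] [ 0.5868 -0.1295  0.185 ]
```

Run:
```python
from h import *
import pickle
from scipy.spatial.transform import Rotation as R
np.set_printoptions(precision=4,suppress=True)
d=pickle.load(open("a.pkl","rb"));S,D=d["scene"],d["side"]
res={}
for c,n,boxes in((S,"scene",dict(s=(370,100,410,160),l=(185,235,245,305))),(D,"side",dict(s=(245,135,290,190),l=(325,260,375,350)))):
    h=cv2.cvtColor(c["pixels"],cv2.COLOR_RGB2HSV)
    for k,(u0,v0,u1,v1) in boxes.items():
        m=cv2.inRange(h,(100,80,30),(130,255,255));mm=np.zeros_like(m);mm[v0:v1,u0:u1]=m[v0:v1,u0:u1]
        ys,xs=np.nonzero(mm);res[n,k]=((xs.min()+xs.max())/2,(ys.min()+ys.max())/2);print(n,k,xs.min(),xs.max(),ys.min(),ys.max(),xs.mean(),ys.mean())
for k,z in (("s",.1255),("l",.168)):
    print(k,tri([S,D],[res["scene",k],res["side",k]]),onz(S,res["scene",k],z),onz(D,res["side",k],z))
q=[0.701,0.087,0.702,-0.088];M=R.from_quat([q[1],q[2],q[3],q[0]]).as_matrix();print(M)
W=np.array([[.980,.198],[-.198,.980]]) # cols not exact
for z in(.203,.192):
  a,b=onz(S,(268,207),z),onz(S,(289,217),z);e,f=onz(D,(328,219),z),onz(D,(348.7,207.5),z);print(z,(a+b)/2,np.linalg.norm(a-b),(e+f)/2,np.linalg.norm(e-f))
```

```text
scene s 381 396 110 126 388.0622222222222 117.90666666666667
scene l 194 216 245 267 205.29899497487438 255.95979899497488
side s 258 273 143 156 265.8054054054054 149.16756756756757
side l 339 364 267 292 351.2811918063315 279.16759776536315
s (array([0.4641, 0.3538, 0.1222]), [np.float64(0.25756106217811814), np.float64(0.2575610621781794)]) [0.4659 0.3515 0.1255] [0.4631 0.3471 0.1255]
l (array([ 0.5098, -0.3578,  0.1689]), [np.float64(0.3908046686677939), np.float64(0.3908046686678076)]) [ 0.5089 -0.3574  0.168 ] [ 0.5103 -0.3574  0.168 ]
[[-0.0016  0.2456  0.9694]
 [-0.0012  0.9694 -0.2456]
 [-1.     -0.0016 -0.0012]]
0.203 [ 0.551 -0.153  0.203] 0.06354971792062468 [ 0.5449 -0.1688  0.203 ] 0.07147081180254206
0.192 [ 0.5447 -0.1495  0.192 ] 0.06427576063969982 [ 0.5503 -0.1546  0.192 ] 0.07273259312335907
```

Bottle cap at about (0.465, 0.352), and the knob at about (0.546, -0.153) with its wing at a world yaw of about 22°. The shaker's x axis is at yaw -11.4°. I'll move over the knob with the jaw at yaw 112°.

```bash
python3 -m pendant '-0.013 0 0 -0.125 0 0;-0.013 0 0 -0.125 0 0;-0.013 0 0 -0.125 0 0;-0.013 0 0 -0.125 0 0;-0.013 0 0 -0.125 0 0;0 -0.0405 0.0055 -0.005 0 0;0 -0.0405 0.0055 0 0 0;0 -0.0405 0.0055 0 0 0'
python3 -m pendant '0 -0.0405 0.0055 0 0 0;0 -0.0405 0.0055 0 0 0;0 -0.0405 0.0055 0 0 0;0 -0.0405 0.0055 0 0 0;0 -0.0405 0.0055 0 0 0;0 -0.0405 0.0055 0 0 0;0 -0.0405 0.0055 0 0 0;0 -0.0405 0.0055 0 0 0'
python3 -m pendant '0 -0.0405 0.0055 0 0 0;0 -0.0405 0.0055 0 0 0;0 -0.0405 0.0055 0 0 0;0 -0.0405 0.0055 0 0 0;0 -0.0405 0.0055 0 0 0;0 -0.0405 0.0055 0 0 0;0 -0.0405 0.0055 0 0 0;0 -0.0405 0.0055 0 0 0'
python3 -m pendant '0 -0.0405 0.0055 0 0 0;0 0 0 0 0 0;0 0 0 0 0 0'
cat > look.py <<'E'
import sys,pickle
from h import *
from plant import r
from scipy.spatial.transform import Rotation as R
np.set_printoptions(precision=4,suppress=True)
def st():
    s=r.observe();q=np.array(s["tool_rot"]);M=R.from_quat(np.r_[q[1:],q[0]]).as_matrix()
    print("t",round(float(s["time"]),2),"p",np.array(s["ee_pos"]),"F",np.round(s["contact_force"],2),"M",np.round(s["moment"],3),"grip",round(float(s["grip_width"]),4),"jawyaw",round(float(np.degrees(np.arctan2(M[1,1],M[0,1]))),2),"tilt",np.round(M[:2,0],4),"q6",round(float(s["q"][5]),3))
    return s,M
if __name__=="__main__":
    st()
    for n in sys.argv[2:]:
        c=r.capture(n);pickle.dump(c,open(f"{sys.argv[1]}_{n}.pkl","wb"));cv2.imwrite(f"pics/{sys.argv[1]}_{n}.png",c["pixels"][:,:,::-1])
E
python3 look.py c wrist scene
```

```text
time: 0.82
ee_pos: [0.2019, 0.4494, 0.3033]
tool_rot: [0.694, -0.135, 0.694, 0.135]
contact_force: [0.4, 0.2, 0.9]
grip_width: 0.0883
time: 1.48
ee_pos: [0.3636, 0.1644, 0.3038]
tool_rot: [0.695, -0.134, 0.694, 0.134]
contact_force: [0.7, 0.5, -0.0]
grip_width: 0.0884
time: 2.15
ee_pos: [0.5251, -0.1202, 0.3034]
tool_rot: [0.694, -0.134, 0.694, 0.134]
contact_force: [1.2, 0.9, 0.8]
grip_width: 0.0881
time: 2.4
ee_pos: [0.5448, -0.1553, 0.3022]
tool_rot: [0.694, -0.132, 0.695, 0.134]
contact_force: [0.0, 1.0, -0.6]
grip_width: 0.0884
t 2.4 p [ 0.5448 -0.1553  0.3022] F [ 0.02  1.02 -0.57] M [ 0.032  0.049 -0.095] grip 0.0884 jawyaw 111.67 tilt [-0.0024  0.0013] q6 -2.436
```

View pics/c_wrist.png

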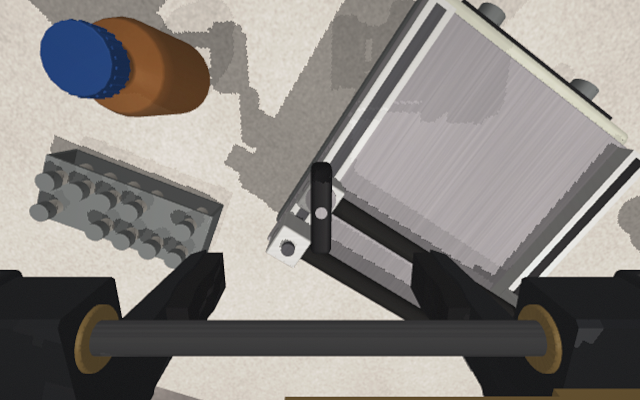

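Wrist view: the wing runs from (322,163) to (320,252) with its screw at (321,213), so it is nearly parallel to the tool z. The fixed block's bolt is at (288,248).

Run:
```python
from look import *
c=pickle.load(open("c_wrist.pkl","rb"));s,M=st()
for z in(.203,):
  a,b=onz(c,(322,163),z),onz(c,(320,252),z);print(a,b,np.linalg.norm(a-b),np.degrees(np.arctan2(*(b-a)[[1,0]])))
m=onz(c,(321,213),.205);print("screw",m,"tool delta",M.T@(np.r_[m[:2],.192+.0]-s["ee_pos"]))
print("bolt",onz(c,(288,248),.168))
```

```text
t 2.5 p [ 0.5443 -0.1531  0.3032] F [0.33 0.29 0.51] M [ 0.068  0.069 -0.016] grip 0.0881 jawyaw 111.84 tilt [-0.0013  0.001 ] q6 -2.436
[ 0.5124 -0.1644  0.203 ] [ 0.5775 -0.1398  0.203 ] 0.06963150081908408 20.657970000242635
screw [ 0.5471 -0.1512  0.205 ] tool delta [0.1111 0.0005 0.0033]
bolt [ 0.5989 -0.1614  0.168 ]
```

```bash
python3 -m pendant '0.035 0 0.003 0.018 0 0;0.035 0 0 0 0 0;0.035 0 0 0 0 0;0.021 0 0 0 0 0;0 0 0 0 0 0;0 0 0 0 0 0' ; python3 -m pendant '0 0 0 0 0 0;0 0 0 0 0 0;0 0 0 0 0 0;0 0 0 0 0 0;0 0 0 0 0 0;0 0 0 0 0 0' 255; python3 look.py d
```

```text
time: 3.0
ee_pos: [0.5469, -0.151, 0.1777]
tool_rot: [0.695, -0.128, 0.696, 0.129]
contact_force: [0.3, -0.2, 1.0]
grip_width: 0.0882
time: 3.5
ee_pos: [0.5478, -0.1528, 0.1782]
tool_rot: [0.696, -0.128, 0.695, 0.128]
contact_force: [0.4, -0.2, -0.1]
grip_width: 0.0504
t 3.5 p [ 0.5478 -0.1528  0.1782] F [ 0.42 -0.25 -0.1 ] M [ 0.02  -0.005  0.004] grip 0.0504 jawyaw 110.81 tilt [ 0.0007 -0.0004] q6 -2.414
```

```bash
python3 -m pendant '0 0 0 0 0 0;0 0 0 0 0 0;0 0 0 0 0 0;0 0 0 0 0 0;0 0 0 0 0 0;0 0 0 0 0 0;0 0 0 0 0 0;0 0 0 0 0 0'; python3 look.py e
```

```text
time: 4.17
ee_pos: [0.5477, -0.152, 0.1777]
tool_rot: [0.696, -0.128, 0.695, 0.128]
contact_force: [0.0, 3.4, 0.8]
grip_width: 0.0156
t 4.17 p [ 0.5477 -0.152   0.1777] F [0.05 3.38 0.78] M [0.704 0.001 0.025] grip 0.0156 jawyaw 110.83 tilt [0.     0.0008] q6 -2.415
```

```bash
python3 -m pendant '0 0.0032 -0.0051 0 0 0;0 0.0064 -0.0102 0 0 0;0 0.0064 -0.0102 0 0 0;0 0.0064 -0.0102 0 0 0;0 0.0064 -0.0102 0 0 0;0 0.0064 -0.0102 0 0 0;0 0.0032 -0.0051 0 0 0;0 0 0 0 0 0'; python3 look.py e
```

```text
time: 4.83
ee_pos: [0.4757, -0.1377, 0.1777]
tool_rot: [0.695, -0.127, 0.696, 0.128]
contact_force: [-1.0, 5.0, 0.1]
grip_width: 0.0157
t 4.83 p [ 0.4757 -0.1377  0.1777] F [-1.02  5.05  0.1 ] M [1.052 0.18  0.013] grip 0.0157 jawyaw 110.81 tilt [-0.001   0.0011] q6 -2.456
```

Run:
```python
import numpy as np
a=np.radians(-11.43);R=np.array([[np.cos(a),-np.sin(a)],[np.sin(a),np.cos(a)]])
fm=np.array([.6221,-.0455]);t=fm-R@[.11,0];print("tray",t)
print("bottle place",t+R@[.05,.045], "at final",t+R@[.066,.045])
print("knob final", t+R@[.022,-.12])
```

```text
tray [ 0.51428157 -0.02370124]
bottle place [0.57220762 0.01049777] at final [0.5878903  0.00732705]
knob final [ 0.51206479 -0.14568109]
```

```bash
python3 -m pendant '0 0 0 0 0 0;0 0 0 0 0 0;0 0 0 0 0 0;0 0 0 0 0 0;-0.03 0 0 0 0 0;-0.03 0 0 0 0 0;-0.03 0 0 0 0 0;-0.03 0 0 0 0 0' 0
python3 look.py f wrist
python3 -m pendant '0 0.0385 0.0136 0 0 0;0 0.0385 0.0136 0 0 0;0 0.0385 0.0136 0 0 0;0 0.0385 0.0136 0 0 0;0 0.0385 0.0136 0 0 0;0 0.0385 0.0136 0 0 0;0 0.0385 0.0136 0 0 0;0 0.0385 0.0136 0 0 0'
python3 -m pendant '0 0.0385 0.0136 0 0 0;0 0.0385 0.0136 0 0 0;0 0.0385 0.0136 0 0 0;0 0.0385 0.0136 0 0 0;0 0 0 0 0 0;0 0 0 0 0 0'
python3 look.py g wrist scene side
```

```text
time: 5.5
ee_pos: [0.4767, -0.1387, 0.299]
tool_rot: [0.695, -0.128, 0.696, 0.128]
contact_force: [0.3, -1.0, -0.2]
grip_width: 0.0669
t 5.5 p [ 0.4767 -0.1387  0.299 ] F [ 0.29 -1.03 -0.17] M [ 0.01  -0.007 -0.004] grip 0.0669 jawyaw 110.8 tilt [-0.0004 -0.0003] q6 -2.456
time: 6.22
ee_pos: [0.469, 0.19, 0.2978]
tool_rot: [0.696, -0.128, 0.695, 0.127]
contact_force: [0.4, -0.2, 0.1]
grip_width: 0.0879
time: 6.72
ee_pos: [0.4647, 0.3532, 0.2968]
tool_rot: [0.695, -0.129, 0.696, 0.129]
contact_force: [-0.7, -0.2, -0.1]
grip_width: 0.088
t 6.72 p [0.4647 0.3532 0.2968] F [-0.7  -0.22 -0.11] M [0.032 0.003 0.02 ] grip 0.088 jawyaw 111.02 tilt [-0.0007 -0.0008] q6 -1.491
```

View pics/g_wrist.png

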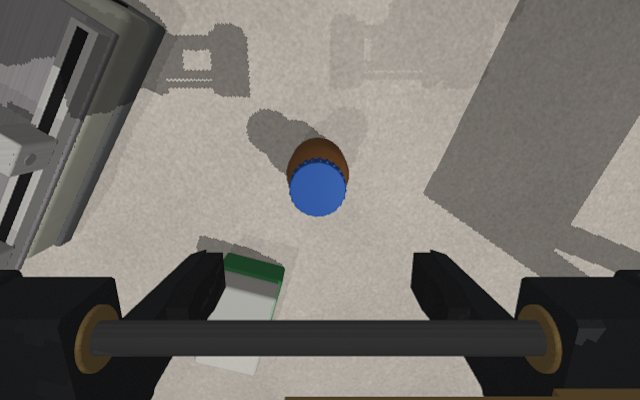

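View pics/f_wrist.png

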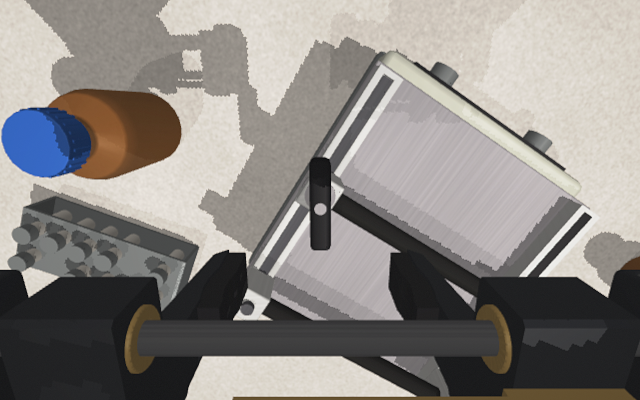

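View pics/g_side.png

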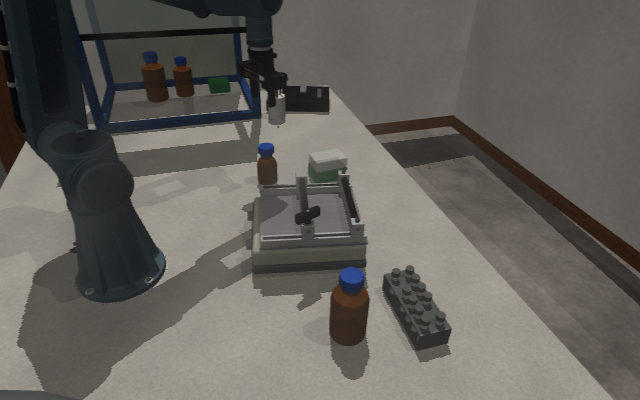

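The bar is open, with the wing still along tool z. The cap's top disc is centred at about (318,189) in the wrist view.

Run:
```python
from look import *
c=pickle.load(open("g_wrist.pkl","rb"));s,M=st()
h=cv2.cvtColor(c["pixels"],cv2.COLOR_RGB2HSV);m=cv2.inRange(h,(105,150,130),(125,255,255))
n,l,sta,ce=cv2.connectedComponentsWithStats(m);i=1+np.argmax(sta[1:,4]);print(sta[i],ce[i])
p=onz(c,ce[i],.138);print(p,M.T@(np.r_[p[:2],.1075]-s["ee_pos"]))
f=pickle.load(open("f_wrist.pkl","rb"));k=onz(f,(320,210),.205);print("knob",k)
```

```text
t 6.87 p [0.4655 0.3504 0.2975] F [-0.48 -0.49  0.11] M [ 0.073  0.006 -0.015] grip 0.0885 jawyaw 110.76 tilt [-0.0002 -0.0007] q6 -1.491
[ 290  163   56   53 2295] [317.2967 188.9747]
[0.4652 0.3533 0.138 ] [0.19   0.0029 0.0008]
knob [ 0.4764 -0.1367  0.205 ]
```

```bash
python3 -m pendant '0.035 0.0015 0 0 0 0;0.035 0 0 0 0 0;0.035 0 0 0 0 0;0.035 0 0 0 0 0;0.03 0 0 0 0 0;0.019 0 0 0 0 0;0 0 0 0 0 0'
python3 -m pendant '0 0 0 0 0 0;0 0 0 0 0 0;0 0 0 0 0 0;0 0 0 0 0 0;0 0 0 0 0 0;0 0 0 0 0 0;0 0 0 0 0 0;0 0 0 0 0 0' 255; python3 look.py h side wrist
```

```text
time: 7.45
ee_pos: [0.4623, 0.3496, 0.1041]
tool_rot: [0.693, -0.128, 0.698, 0.126]
contact_force: [-1.0, -1.3, 0.2]
grip_width: 0.0885
time: 8.12
ee_pos: [0.4653, 0.3531, 0.1098]
tool_rot: [0.696, -0.128, 0.695, 0.128]
contact_force: [0.1, -1.7, 6.5]
grip_width: 0.051
t 8.12 p [0.4653 0.3531 0.1098] F [ 0.09 -1.74  6.49] M [-0.093  0.094  0.019] grip 0.051 jawyaw 110.82 tilt [0.0017 0.0006] q6 -1.488
```

```bash
python3 - <<'E'
import cv2
a=cv2.imread("pics/h_side.png")[90:210,215:335];cv2.imwrite("pics/h_side_z.png",cv2.resize(a,None,fx=5,fy=5,interpolation=2))
E
python3 -m pendant '0 0 0 0 0 0;0 0 0 0 0 0;0 0 0 0 0 0'; python3 look.py h
```

```text
time: 8.47
ee_pos: [0.4653, 0.3531, 0.1098]
tool_rot: [0.696, -0.128, 0.695, 0.128]
contact_force: [-0.8, -0.7, 6.5]
grip_width: 0.0511
t 8.47 p [0.4653 0.3531 0.1098] F [-0.8  -0.67  6.54] M [-0.064  0.082 -0.051] grip 0.0511 jawyaw 110.82 tilt [0.0016 0.0006] q6 -1.488
```

View pics/h_side_z.png

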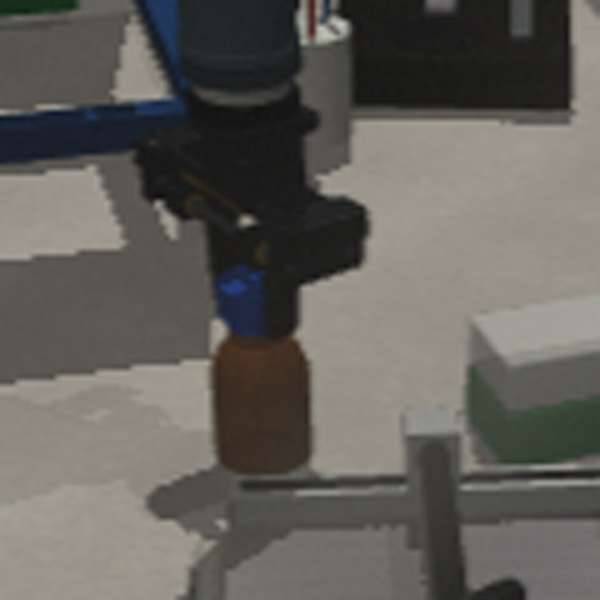

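View pics/h_wrist.png

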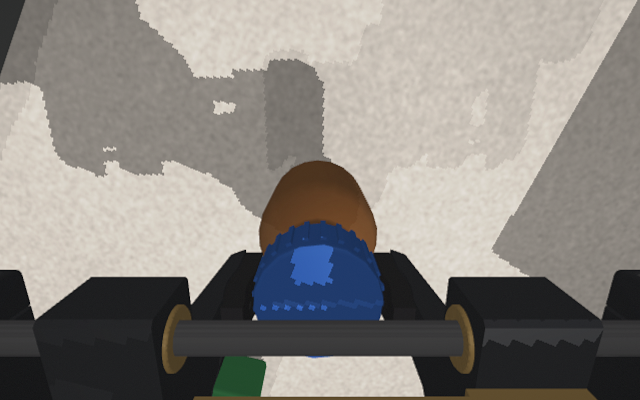

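```bash
python3 -m pendant '-0.012 0 0 0 0 0;-0.025 0 0 0 0 0;-0.035 0 0 0 0 0;-0.035 0 0 0 0 0;-0.035 0 0 0 0 0;-0.035 0 0 0 0 0;-0.03 0 0 0 0 0;-0.008 0 0 0 0 0'
python3 -m pendant '0 0 0 0 0 0;0 0 0 0 0 0'
python3 look.py i side wrist
```

```text
time: 9.13
ee_pos: [0.4659, 0.3537, 0.3298]
tool_rot: [0.698, -0.127, 0.693, 0.129]
contact_force: [1.7, -0.3, -2.4]
grip_width: 0.0514
time: 9.3
ee_pos: [0.464, 0.3525, 0.3221]
tool_rot: [0.695, -0.128, 0.696, 0.128]
contact_force: [-0.2, 0.1, -4.2]
grip_width: 0.0515
t 9.3 p [0.464  0.3525 0.3221] F [-0.23  0.06 -4.17] M [0.023 0.034 0.018] grip 0.0515 jawyaw 110.82 tilt [-0.0019 -0.0009] q6 -1.488
```

View pics/i_side.png

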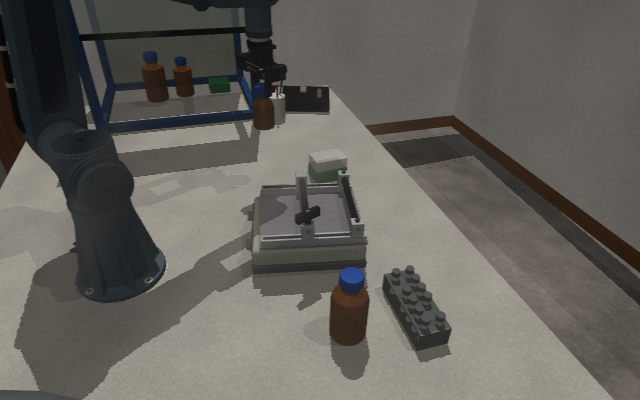

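View pics/i_wrist.png

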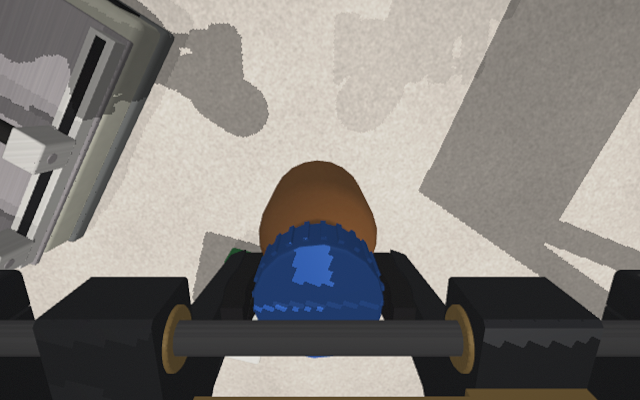

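```bash
python3 -m pendant '0 -0.018 -0.002 0 0 0;0 -0.03 -0.002 0 0 0;0 -0.0366 -0.002 0 0 0;0 -0.0366 -0.002 0 0 0;0 -0.0366 -0.002 0 0 0;0 -0.0366 -0.002 0 0 0;0 -0.0366 -0.002 0 0 0;0 -0.0366 -0.002 0 0 0'
python3 -m pendant '0 -0.0366 -0.002 0 0 0;0 -0.03 -0.002 0 0 0;0 -0.018 0 0 0 0;0 -0.006 0 0 0 0;0 0 0 0 0 0;0 0 0 0 0 0'
python3 look.py j scene side
```

```text
time: 10.07
ee_pos: [0.5439, 0.0953, 0.3209]
tool_rot: [0.694, -0.127, 0.697, 0.128]
contact_force: [1.5, 0.5, -2.9]
grip_width: 0.0508
time: 10.57
ee_pos: [0.5725, 0.0114, 0.322]
tool_rot: [0.694, -0.127, 0.697, 0.128]
contact_force: [-0.2, 0.8, -3.2]
grip_width: 0.0511
t 10.57 p [0.5725 0.0114 0.322 ] F [-0.18  0.8  -3.16] M [ 0.096  0.006 -0.039] grip 0.0511 jawyaw 110.79 tilt [-0.0031  0.0012] q6 -2.121
```

View pics/j_scene.png

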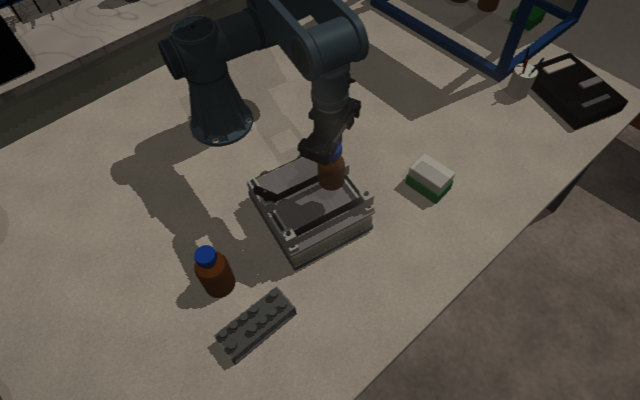

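View pics/j_side.png

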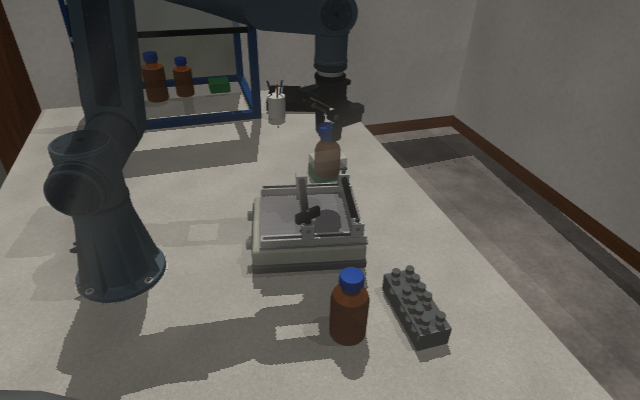

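```bash
python3 -m pendant '0.012 0 0 0 0 0;0.02 0 0 0 0 0;0.025 0 0 0 0 0;0.02 0 0 0 0 0;0.012 0 0 0 0 0;0.006 0 0 0 0 0;0 0 0 0 0 0'
python3 -m pendant '0.0015 0 0 0 0 0;0.0015 0 0 0 0 0;0.0015 0 0 0 0 0;0 0 0 0 0 0'
python3 -m pendant '0.0015 0 0 0 0 0;0.0015 0 0 0 0 0;0 0 0 0 0 0'; python3 look.py k
```

```text
time: 11.25
ee_pos: [0.5723, 0.0116, 0.2271]
tool_rot: [0.695, -0.128, 0.696, 0.128]
contact_force: [-0.6, -0.2, -3.5]
grip_width: 0.0509
time: 11.58
ee_pos: [0.5736, 0.0108, 0.2248]
tool_rot: [0.696, -0.128, 0.695, 0.128]
contact_force: [-0.2, 0.1, -3.7]
grip_width: 0.0508
time: 11.83
ee_pos: [0.5731, 0.0108, 0.221]
tool_rot: [0.695, -0.128, 0.696, 0.128]
contact_force: [-0.2, -0.1, -3.7]
grip_width: 0.0509
t 11.83 p [0.5731 0.0108 0.221 ] F [-0.22 -0.13 -3.68] M [ 0.071  0.031 -0.021] grip 0.0509 jawyaw 110.81 tilt [-0.0002  0.    ] q6 -2.122
```

```bash
python3 -m pendant '0.001 0 0 0 0 0;0.0015 0 0 0 0 0;0.001 0 0 0 0 0;0 0 0 0 0 0'
python3 -m pendant '0.001 0 0 0 0 0;0.001 0 0 0 0 0;0 0 0 0 0 0';python3 look.py k
```

```text
time: 12.17
ee_pos: [0.5731, 0.0109, 0.2174]
tool_rot: [0.695, -0.128, 0.696, 0.128]
contact_force: [-0.3, 0.4, -2.4]
grip_width: 0.0512
time: 12.42
ee_pos: [0.5731, 0.0109, 0.2155]
tool_rot: [0.695, -0.128, 0.696, 0.128]
contact_force: [-0.0, 0.7, -2.1]
grip_width: 0.0513
t 12.42 p [0.5731 0.0109 0.2155] F [-0.05  0.73 -2.06] M [ 0.059 -0.005 -0.002] grip 0.0513 jawyaw 110.81 tilt [-0.0003  0.0001] q6 -2.122
```

```bash
python3 -m pendant '0.001 0 0 0 0 0;0 0 0 0 0 0;0 0 0 0 0 0'
python3 -m pendant '0.001 0 0 0 0 0;0 0 0 0 0 0;0 0 0 0 0 0'; python3 look.py k2 side scene
python3 - <<'E'
import cv2
a=cv2.imread("pics/k2_side.png")[110:260,255:385];cv2.imwrite("pics/k2_side_z.png",cv2.resize(a,None,fx=4,fy=4,interpolation=2))
E
```

```text
time: 12.67
ee_pos: [0.5734, 0.0108, 0.2149]
tool_rot: [0.696, -0.128, 0.695, 0.128]
contact_force: [-0.3, 0.0, -2.7]
grip_width: 0.0511
time: 12.92
ee_pos: [0.5737, 0.0108, 0.2149]
tool_rot: [0.696, -0.128, 0.695, 0.128]
contact_force: [-1.9, -0.7, 5.7]
grip_width: 0.0513
t 12.92 p [0.5737 0.0108 0.2149] F [-1.93 -0.66  5.72] M [0.219 0.434 0.035] grip 0.0513 jawyaw 110.81 tilt [ 0.0015 -0.0002] q6 -2.122
```

View pics/k2_side_z.png

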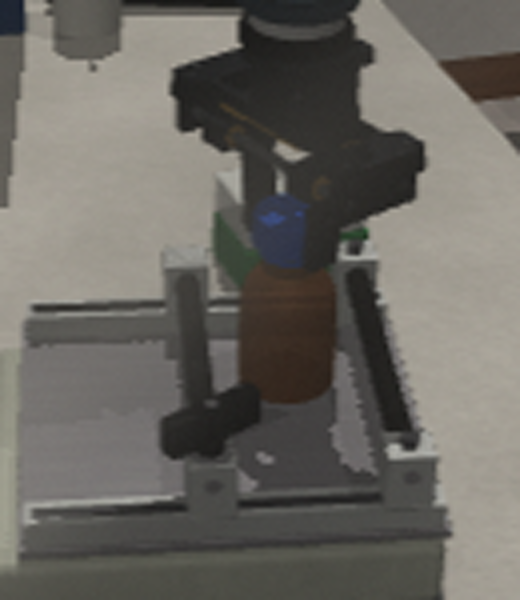

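Contact on the tray is confirmed, with force going from -2.7 to +5.7 N. The bottle stands between the bars, so I'll release it.

```bash
python3 -m pendant '0 0 0 0 0 0;0 0 0 0 0 0;0 0 0 0 0 0;0 0 0 0 0 0;0 0 0 0 0 0;0 0 0 0 0 0;0 0 0 0 0 0' 0
python3 -m pendant '-0.01 0 0 0 0 0;-0.02 0 0 0 0 0;-0.03 0 0 0 0 0;-0.03 0 0 0 0 0;0 0 0 0 0 0'
python3 look.py l scene side wrist
python3 - <<'E'
import cv2
a=cv2.imread("pics/l_side.png")[110:260,255:385];cv2.imwrite("pics/l_side_z.png",cv2.resize(a,None,fx=4,fy=4,interpolation=2))
E
```

```text
time: 13.6
ee_pos: [0.5732, 0.0108, 0.2136]
tool_rot: [0.695, -0.128, 0.696, 0.128]
contact_force: [0.3, -0.2, -0.6]
grip_width: 0.0879
time: 14.02
ee_pos: [0.5761, 0.0104, 0.3116]
tool_rot: [0.699, -0.129, 0.692, 0.126]
contact_force: [-0.3, -0.1, 1.5]
grip_width: 0.0881
t 14.02 p [0.5761 0.0104 0.3116] F [-0.28 -0.05  1.51] M [ 0.038 -0.002 -0.055] grip 0.0881 jawyaw 110.82 tilt [ 0.0111 -0.0021] q6 -2.122
```

View pics/l_side_z.png

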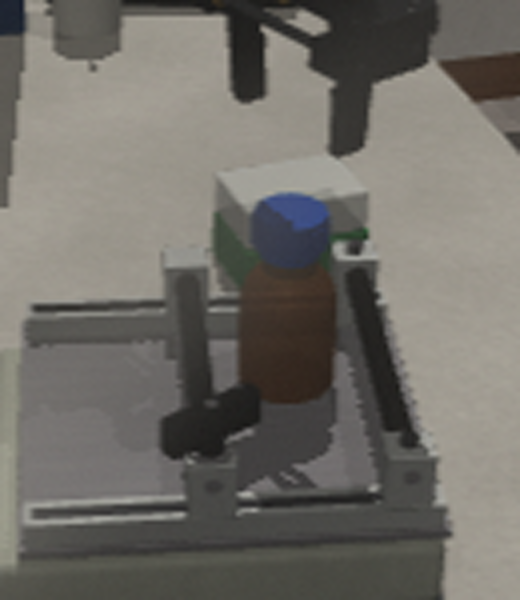

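View pics/l_wrist.png

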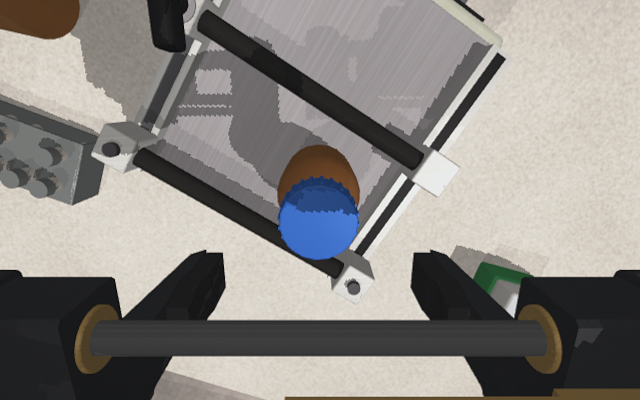

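The bottle stands upright between the bars, and the knob is untouched. Back over the knob.

```bash
python3 -m pendant '0 -0.0173 -0.0239 0 0 0;0 -0.0173 -0.0239 0 0 0;0 -0.0173 -0.0239 0 0 0;0 -0.0173 -0.0239 0 0 0;0 -0.0173 -0.0239 0 0 0;0 -0.0173 -0.0239 0 0 0;0 0 0 0 0 0;0 0 0 0 0 0'
python3 look.py m wrist
```

```text
time: 14.83
ee_pos: [0.475, -0.1377, 0.3025]
tool_rot: [0.695, -0.126, 0.696, 0.127]
contact_force: [0.0, -0.3, -0.5]
grip_width: 0.0881
t 14.83 p [ 0.475  -0.1377  0.3025] F [ 0.01 -0.29 -0.47] M [ 0.018 -0.015 -0.002] grip 0.0881 jawyaw 110.63 tilt [-0.0019  0.0014] q6 -2.454
```

View pics/m_wrist.png

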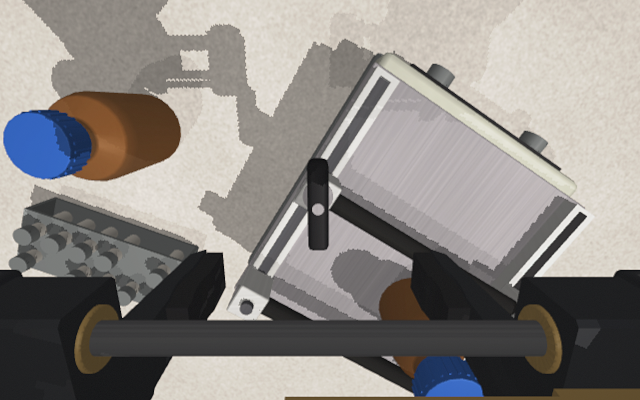

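Wrist view: the wing is at (318,209), vertical under the tool. I'll descend and grip.

```bash
python3 -m pendant '0.035 0 0 0 0 0;0.035 0 0 0 0 0;0.035 0 0 0 0 0;0.02 0 0 0 0 0;0 0 0 0 0 0;0 0 0 0 0 0' ; python3 look.py n; python3 -m pendant '0 0 0 0 0 0;0 0 0 0 0 0;0 0 0 0 0 0;0 0 0 0 0 0;0 0 0 0 0 0;0 0 0 0 0 0;0 0 0 0 0 0;0 0 0 0 0 0' 255;  python3 -m pendant '0 0 0 0 0 0;0 0 0 0 0 0;0 0 0 0 0 0;0 0 0 0 0 0'; python3 look.py n
```

```text
time: 15.38
ee_pos: [0.4758, -0.1356, 0.1777]
tool_rot: [0.695, -0.127, 0.696, 0.129]
contact_force: [0.8, -1.5, -0.4]
grip_width: 0.0884
t 15.38 p [ 0.4758 -0.1356  0.1777] F [ 0.77 -1.5  -0.43] M [ 0.059  0.022 -0.025] grip 0.0884 jawyaw 110.9 tilt [-0.0028  0.0019] q6 -2.454
time: 16.05
ee_pos: [0.4761, -0.1372, 0.1788]
tool_rot: [0.696, -0.128, 0.695, 0.128]
contact_force: [-0.2, -0.7, -0.6]
grip_width: 0.0368
time: 16.38
ee_pos: [0.4761, -0.1372, 0.1787]
tool_rot: [0.695, -0.128, 0.696, 0.128]
contact_force: [-0.1, -0.9, 0.3]
grip_width: 0.0153
t 16.38 p [ 0.4761 -0.1372  0.1787] F [-0.12 -0.94  0.34] M [-0.033 -0.031  0.091] grip 0.0153 jawyaw 110.81 tilt [-0.     -0.0001] q6 -2.455
```

```bash
python3 -m pendant '0 -0.0027 0.0042 0 0 0;0 -0.0027 0.0042 0 0 0;0 -0.0027 0.0042 0 0 0;0 -0.0016 0.0025 0 0 0;0 -0.0016 0.0025 0 0 0;0 -0.0016 0.0025 0 0 0;0 0 0 0 0 0'; python3 look.py o
python3 -m pendant '0 -0.0016 0.0025 0 0 0;0 -0.0016 0.0025 0 0 0;0 -0.0016 0.0025 0 0 0;0 0 0 0 0 0'; python3 look.py o wrist
```

```text
time: 16.97
ee_pos: [0.5001, -0.1421, 0.1787]
tool_rot: [0.696, -0.128, 0.695, 0.128]
contact_force: [-0.4, 1.8, 1.0]
grip_width: 0.016
t 16.97 p [ 0.5001 -0.1421  0.1787] F [-0.38  1.85  0.99] M [ 0.25  -0.021  0.046] grip 0.016 jawyaw 110.82 tilt [0.0005 0.0001] q6 -2.44
time: 17.3
ee_pos: [0.5087, -0.1438, 0.1786]
tool_rot: [0.696, -0.128, 0.695, 0.128]
contact_force: [-1.3, 1.4, 2.4]
grip_width: 0.0158
t 17.3 p [ 0.5087 -0.1438  0.1786] F [-1.28  1.38  2.38] M [0.369 0.204 0.015] grip 0.0158 jawyaw 110.81 tilt [0.0005 0.0003] q6 -2.435
```

View pics/o_wrist.png

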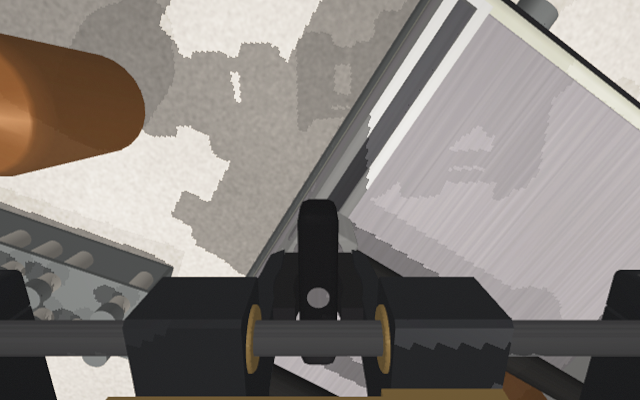

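```bash
python3 -m pendant '0 -0.0005 0.0008 0 0 0;0 -0.0005 0.0008 0 0 0;0 0 0 0 0 0'; python3 look.py o
python3 -m pendant '0 -0.0005 0.0008 0 0 0;0 0 0 0 0 0'; python3 look.py o
python3 -m pendant '0 -0.0005 0.0008 0 0 0;0 0 0 0 0 0'; python3 look.py o
```

```text
time: 17.6
ee_pos: [0.5099, -0.1441, 0.1787]
tool_rot: [0.695, -0.128, 0.696, 0.128]
contact_force: [-3.0, 2.4, 2.2]
grip_width: 0.0158
t 17.6 p [ 0.5099 -0.1441  0.1787] F [-3.04  2.39  2.23] M [0.545 0.465 0.046] grip 0.0158 jawyaw 110.81 tilt [-0.0003  0.0003] q6 -2.434
time: 17.77
ee_pos: [0.5109, -0.1443, 0.1787]
tool_rot: [0.695, -0.128, 0.696, 0.128]
contact_force: [-2.2, 2.4, 2.5]
grip_width: 0.0158
t 17.77 p [ 0.5109 -0.1443  0.1787] F [-2.18  2.38  2.45] M [0.593 0.525 0.059] grip 0.0158 jawyaw 110.81 tilt [-0.0001  0.0003] q6 -2.433
time: 17.93
ee_pos: [0.5119, -0.1445, 0.1786]
tool_rot: [0.695, -0.128, 0.695, 0.128]
contact_force: [-3.3, 3.0, 2.0]
grip_width: 0.0158
t 17.93 p [ 0.5119 -0.1445  0.1786] F [-3.28  3.02  1.99] M [0.679 0.535 0.042] grip 0.0158 jawyaw 110.81 tilt [-0.0001  0.0003] q6 -2.433
```

```bash
python3 -m pendant '0 -0.0005 0.0008 0 0 0;0 0 0 0 0 0'; python3 look.py o
python3 -m pendant '0 -0.0005 0.0008 0 0 0;0 0 0 0 0 0'; python3 look.py o scene side
python3 - <<'E'
import cv2
a=cv2.imread("pics/o_scene.png")[120:270,240:390];cv2.imwrite("pics/o_scene_z.png",cv2.resize(a,None,fx=4,fy=4,interpolation=2))
a=cv2.imread("pics/o_side.png")[110:260,255:385];cv2.imwrite("pics/o_side_z.png",cv2.resize(a,None,fx=4,fy=4,interpolation=2))
E
```

```text
time: 18.1
ee_pos: [0.5128, -0.1447, 0.1786]
tool_rot: [0.695, -0.128, 0.695, 0.128]
contact_force: [-1.6, 2.7, 1.5]
grip_width: 0.0155
t 18.1 p [ 0.5128 -0.1447  0.1786] F [-1.57  2.72  1.46] M [0.687 0.488 0.045] grip 0.0155 jawyaw 110.81 tilt [-0.0001  0.0002] q6 -2.432
time: 18.27
ee_pos: [0.5138, -0.1449, 0.1786]
tool_rot: [0.696, -0.128, 0.695, 0.128]
contact_force: [-2.1, 3.3, 1.7]
grip_width: 0.0156
t 18.27 p [ 0.5138 -0.1449  0.1786] F [-2.13  3.32  1.68] M [0.655 0.421 0.042] grip 0.0156 jawyaw 110.81 tilt [0.0001 0.0002] q6 -2.432
```

View pics/o_scene_z.png

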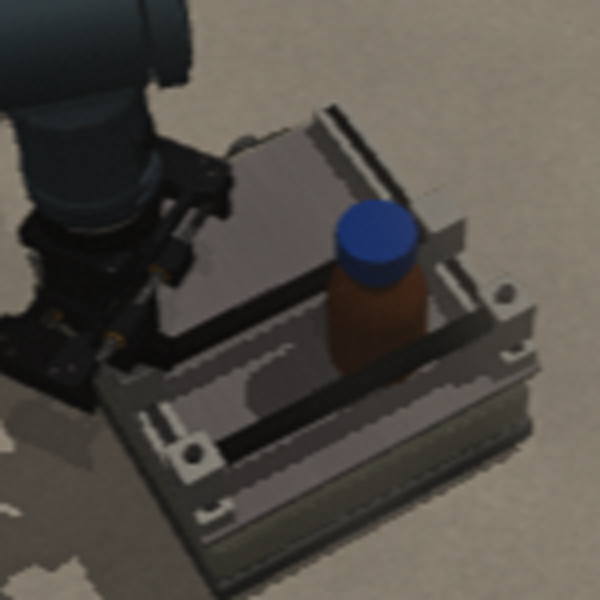

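View pics/o_side_z.png

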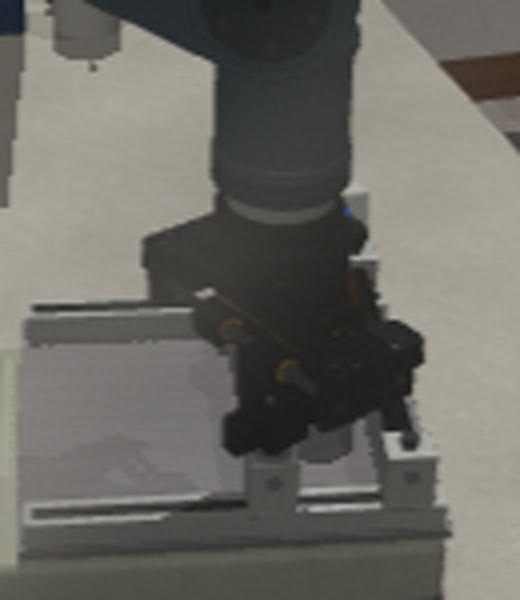

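Nearly closed. The bottle is next to the fixed bar. I'll continue in 1 mm steps until the force rises.

```bash
for i in 1; do :; done; python3 -m pendant '0 -0.0005 0.0008 0 0 0;0 0 0 0 0 0'; python3 look.py o
python3 -m pendant '0 -0.0005 0.0008 0 0 0;0 0 0 0 0 0'; python3 look.py o
```

```text
time: 18.53
ee_pos: [0.5144, -0.145, 0.1786]
tool_rot: [0.695, -0.128, 0.696, 0.128]
contact_force: [-3.7, 4.7, 3.1]
grip_width: 0.0156
t 18.53 p [ 0.5144 -0.145   0.1786] F [-3.69  4.73  3.13] M [0.795 0.685 0.006] grip 0.0156 jawyaw 110.81 tilt [-0.0007  0.0003] q6 -2.431
time: 18.7
ee_pos: [0.5147, -0.145, 0.1786]
tool_rot: [0.695, -0.127, 0.696, 0.128]
contact_force: [-6.6, 4.5, 5.1]
grip_width: 0.0156
t 18.7 p [ 0.5147 -0.145   0.1786] F [-6.56  4.48  5.06] M [0.831 1.178 0.034] grip 0.0156 jawyaw 110.82 tilt [-0.0025  0.0007] q6 -2.43
```

```bash
cat > f.py <<'E'
from look import *
s=r.observe();q=np.array(s["tool_rot"]);M=R.from_quat(np.r_[q[1:],q[0]]).as_matrix()
a=np.radians(-11.43);ex=np.array([np.cos(a),np.sin(a)]);ey=np.array([-ex[1],ex[0]])
F=np.array(s["contact_force"]);p=np.array(s["ee_pos"])[:2]-[.5143,-.0237]
print("t %.2f yaw %.2f sh(%.4f %.4f) z %.4f Fsh(%.1f %.1f %.1f) Mz %.3f grip %.4f | push+x in tool y %.3f z %.3f q6 %.3f"%(s["time"],np.degrees(np.arctan2(M[1,1],M[0,1])),p@ex,p@ey,s["ee_pos"][2],F[:2]@ex,F[:2]@ey,F[2],s["moment"][2],s["grip_width"],M[:2,1]@ex,M[:2,2]@ex,s["q"][5]))
E
python3 -m pendant '0 -0.0003 0.0004 0 0 0;0 0 0 0 0 0' >/dev/null; python3 f.py
python3 -m pendant '0 0 0 0.1 0 0;0 0 0 0.1 0 0;0 0 0 0 0 0' >/dev/null; python3 f.py
python3 -m pendant '0 0 0 0.1 0 0;0 0 0 0.1 0 0;0 0 0 0 0 0' >/dev/null; python3 f.py
```

```text
t 18.87 yaw 110.82 sh(0.0245 -0.1188) z 0.1786 Fsh(-9.7 3.0 5.4) Mz 0.031 grip 0.0161 | push+x in tool y -0.534 z 0.846 q6 -2.430
t 19.12 yaw 99.05 sh(0.0246 -0.1189) z 0.1786 Fsh(-9.4 2.5 5.4) Mz -0.062 grip 0.0156 | push+x in tool y -0.350 z 0.937 q6 -2.225
t 19.37 yaw 87.59 sh(0.0246 -0.1190) z 0.1786 Fsh(-8.3 3.1 5.6) Mz -0.044 grip 0.0158 | push+x in tool y -0.157 z 0.988 q6 -2.025
```

```bash
python3 -m pendant '0 0 0 0.1 0 0;0 0 0 0.1 0 0;0 0 0 0 0 0' >/dev/null; python3 f.py
python3 -m pendant '0 0 0 0.1 0 0;0 0 0 0.1 0 0;0 0 0 0 0 0' >/dev/null; python3 f.py
```

```text
t 19.62 yaw 76.19 sh(0.0247 -0.1191) z 0.1786 Fsh(-9.1 2.5 4.9) Mz 0.499 grip 0.0156 | push+x in tool y 0.041 z 0.999 q6 -1.826
t 19.87 yaw 64.75 sh(0.0246 -0.1192) z 0.1786 Fsh(-9.2 1.5 5.7) Mz 0.540 grip 0.0157 | push+x in tool y 0.239 z 0.971 q6 -1.626
```

Bite occurred between yaw 87.6° and 76.2° (Mz went from 0 to 0.5). Aiming for yaw of about 37°.

```bash
python3 -m pendant '0 0 0 0.08 0 0;0 0 0 0.08 0 0;0 0 0 0.08 0 0;0 0 0 0 0 0' >/dev/null; python3 f.py
python3 -m pendant '0 0 0 0.08 0 0;0 0 0 0.08 0 0;0 0 0 0.08 0 0;0 0 0 0 0 0;0 0 0 0 0 0' >/dev/null; python3 f.py; python3 look.py p wrist
```

```text
t 20.20 yaw 51.06 sh(0.0247 -0.1193) z 0.1787 Fsh(-8.6 0.5 5.7) Mz 0.584 grip 0.0160 | push+x in tool y 0.462 z 0.887 q6 -1.387
t 20.62 yaw 37.53 sh(0.0247 -0.1194) z 0.1787 Fsh(-8.8 1.8 5.4) Mz 0.589 grip 0.0159 | push+x in tool y 0.657 z 0.754 q6 -1.151
t 20.62 p [ 0.5149 -0.1457  0.1787] F [-8.24  3.47  5.35] M [0.407 1.473 0.589] grip 0.0159 jawyaw 37.53 tilt [-0.003  -0.0006] q6 -1.151
```

View pics/p_wrist.png

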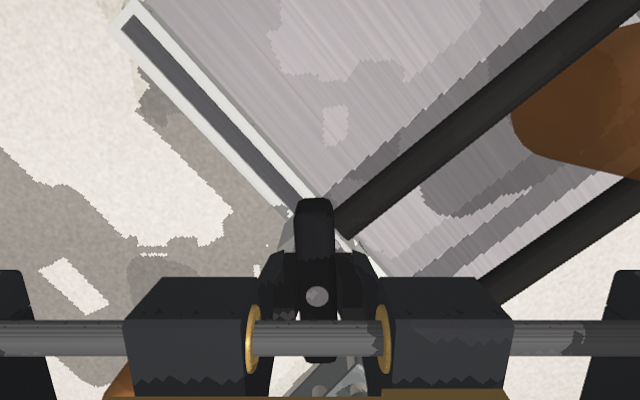

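The wing stayed aligned with the jaws (about 2° lag), so it is about 0.74 rad past the bite. Release, lift, and check.

```bash
python3 -m pendant '0 0 0 0 0 0;0 0 0 0 0 0;0 0 0 0 0 0;0 0 0 0 0 0;0 0 0 0 0 0;0 0 0 0 0 0' 0
python3 -m pendant '-0.015 0 0 0 0 0;-0.035 0 0 0 0 0;-0.035 0 0 0 0 0;-0.035 0 0 0 0 0;0 0 0 0 0 0;0 0 0 0 0 0'
python3 look.py q wrist scene side
python3 - <<'E'
import cv2
a=cv2.imread("pics/q_scene.png")[120:270,240:390];cv2.imwrite("pics/q_scene_z.png",cv2.resize(a,None,fx=4,fy=4,interpolation=2))
a=cv2.imread("pics/q_side.png")[110:260,255:385];cv2.imwrite("pics/q_side_z.png",cv2.resize(a,None,fx=4,fy=4,interpolation=2))
E
```

```text
time: 21.17
ee_pos: [0.5163, -0.1457, 0.1788]
tool_rot: [0.634, 0.313, 0.634, -0.313]
contact_force: [-0.6, -0.3, -0.4]
grip_width: 0.054
time: 21.67
ee_pos: [0.5173, -0.1462, 0.3014]
tool_rot: [0.636, 0.313, 0.632, -0.313]
contact_force: [0.3, 0.5, -0.7]
grip_width: 0.0879
t 21.67 p [ 0.5173 -0.1462  0.3014] F [ 0.33  0.5  -0.72] M [-0.084  0.032  0.035] grip 0.0879 jawyaw 37.47 tilt [ 0.005  -0.0028] q6 -1.15
```

View pics/q_wrist.png

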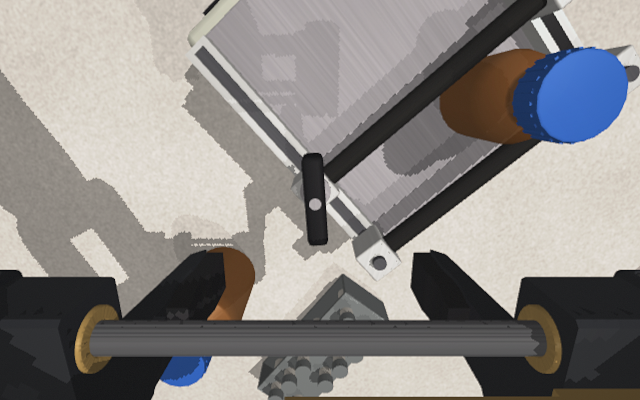

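View pics/q_scene_z.png

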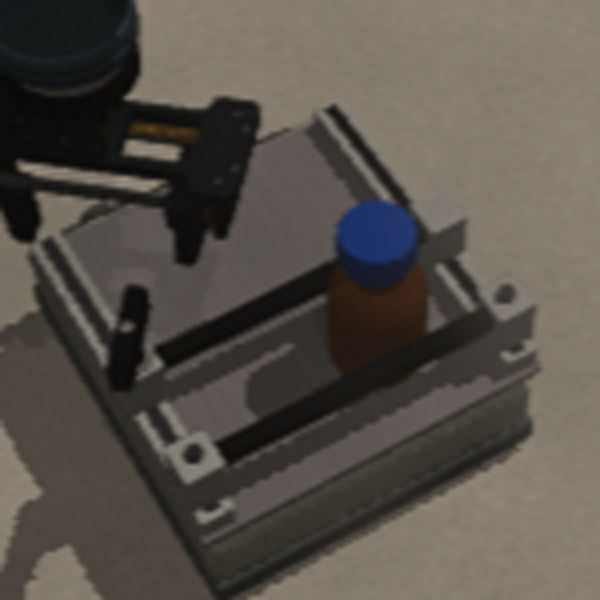

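View pics/q_side_z.png

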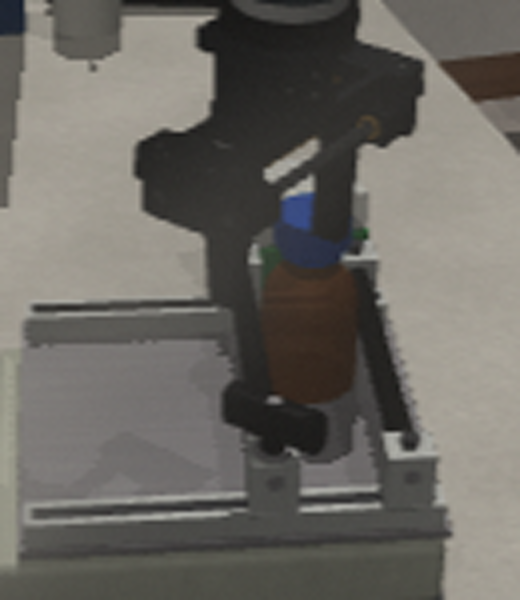

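Wing now runs from (313,153) to (317,244) in the wrist view, with its screw at (315,204) and the fixed bolt at (379,263). The bottle looks upright between both bars. Next, the numbers.

Run:
```python
from look import *
c=pickle.load(open("q_wrist.pkl","rb"))
a,b=onz(c,(312.8,153),.203),onz(c,(317.2,244),.203);w=np.degrees(np.arctan2(*(b-a)[[1,0]]));print("wing yaw",w)
k=onz(c,(315,204),.205);f=onz(c,(379,263),.168);an=np.radians(-11.43);ex=np.array([np.cos(an),np.sin(an)])
print("knob",k,"bolt",f,"gap",(f-k)[:2]@ex-.018,"dy",(f-k)[:2]@[-ex[1],ex[0]])
# same measure at slack grips for bias
h=cv2.cvtColor(c["pixels"],cv2.COLOR_RGB2HSV);S=pickle.load(open("q_scene.pkl","rb"))
m=cv2.inRange(h,(105,150,150),(125,255,255));n,l,sta,ce=cv2.connectedComponentsWithStats(m)
for i in range(1,n):
    if sta[i,4]>500: 
        p=onz(c,ce[i],.243);d=p[:2]-f[:2];print("cap",p,"rel bolt shaker x",.11+d@ex,"y",-.12+d@[-ex[1],ex[0]])
hs=cv2.cvtColor(S["pixels"],cv2.COLOR_RGB2HSV);m=cv2.inRange(hs,(100,80,30),(130,255,255));m2=np.zeros_like(m);m2[160:200,310:360]=m[160:200,310:360];ys,xs=np.nonzero(m2)
p=onz(S,((xs.min()+xs.max())/2,(ys.min()+ys.max())/2),.2305);d=p[:2]-[.5143,-.0237];print("scene cap",p,d@ex,d@[-ex[1],ex[0]])
A=pickle.load(open("a.pkl","rb"))["scene"]["pixels"].astype(int)
for n,(u0,u1,v0,v1) in dict(tip=(400,460,150,205),rack=(210,300,285,365),large=(190,240,240,300)).items():
    print(n,"mean diff",np.abs(A[v0:v1,u0:u1]-S["pixels"][v0:v1,u0:u1]).mean())
```

```text
wing yaw -49.93246718268579
knob [ 0.5142 -0.1442  0.205 ] bolt [ 0.5998 -0.1621  0.168 ] gap 0.06947713553543783 dy -0.000529234761935113
cap [0.588  0.0082 0.243 ] rel bolt shaker x 0.06465331504786125 y 0.04453203623785937
scene cap [0.5875 0.006  0.2305] 0.06582376829650895 0.04363673726080757
tip mean diff 8.365050505050505
rack mean diff 7.252453703703703
large mean diff 10.148333333333333
```

```bash
python3 -c "
from plant import r
print(r.hand_in())"
```

```text
the job is handed in; nothing more can be done
None
```

The job is handed in at about 22 s of the 72 s allowed, and every check of the clamp and the bottle came out inside the limits. No verdict was reported.

**What I did:** I slid the clamp bar open by its knob to a gap of about 107 mm. I picked the small bottle up by its cap and set it on the tray between the bars; contact was light, at about 9 N. I then pushed the bar up until the force rose to about 8–9 N. After that I turned the knob clockwise through its bite, went about 45° further and let go.

**Last checks:**

| Check | Measured | Allowed |
|---|---|---|
| Gap between the bars | about 69.5 mm (wrist camera) | 66 to 71.5 mm |
| Bottle x in the shaker frame | 64.7 mm (wrist), 65.8 mm (scene) | 60 to 71 mm |
| Bottle y in the shaker frame | about 44 mm | -90 to 90 mm |
| Knob past its bite | 0.63 to 0.83 rad | 0.4 to 1.2 rad |

- **Bottle upright:** it looks upright in the pictures. I did not measure its tilt or its height on the tray.
- **Knob angle:** the bite lies within one 11° step, where the torque jumped from about 0 to 0.5 N m, so the angle is only known as a range. The wing lagged the gripper by about 2.5°, which the range includes.
- **Disagreement:** the gripper position read about 2.5 mm from where I calculated the knob should be. That is about the calibration error plus the push, and the camera measurements agree with a 70 mm gap.
- **Other objects:** the arm did not go down near the large bottle, tip box or tube rack, and they look in place. My pixel comparison with the first picture was inconclusive: all three regions differed slightly, which I put down to shadows.

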